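# Make up the work tray and the drinks tray on the desk

### The job

Make up two trays on the desk: in the partitioned tray lay the mouse flat in the wide compartment and the mini stapler flat in the narrow one, each lengthwise along its compartment; on the round tray stand the short jar inside the empty ring, and lower the loose tumbler gently, upright, into the tumbler already standing there, neither dropping it in nor pressing it tight. Leave that standing tumbler upright in its ring, and leave the tall jar, the succulent and the charger where they are.

Things in the scene. Friction and masses are not known exactly. Their poses are not given: they have to be found in the camera images.
- mouse: Grey computer mouse lying flat, loose, about 85 g: 95 long (its x), 56 wide (its y), 36 high; its straight sides rise to 26, the crown above is only 46 wide. A dark scroll wheel sits near the +x end. Origin: centre of the underside; z up. Grip it across the width, by the sides.
- stapler: Mini stapler lying flat, loose, 100 g: 66 long (its x), 28 wide (its y), 41 high; black top on a steel foot. Origin: centre of the underside; z up. Grip it across the width.
- tumbler: The loose metal tumbler, standing by itself on the desk: open tapered cup, about 120 g, 90 high, outer diameter 42 at the foot, 60 at the rim, wall 3. Origin: centre of the underside; z up. Set into its twin on the tray it rests by the taper with its foot about 32 above the twin's foot and jams if pushed; only its top 32 stays free, so grip it within 22 of the rim.
- tray_tumbler: The other metal tumbler, the same size and shape (140 g), standing upright and loose in one of the round tray's two low rings, at about (0, +53) in the tray's frame. Mouth 54 inside. Origin: centre of its underside, on the tray's surface; z up.
- jar: The short squat lidded jar, white with a metal lid, loose, about 160 g, upright: diameter 54, 60 high. Origin: centre of the underside; z up. (The tall slim jar is another one.)
- round_tray: Round dark wooden tray, fixed: outer diameter 224, surface 6 above the desk, rim to 12. On it two low wooden rings, tops 10 above the desk, inner diameter 80: the one at (0, +53) of its frame holds the standing tumbler, the empty one at (0, -53) is the jar's place. Origin: centre of the underside, on the desk; z up.
- caddy: Low dark wooden tray with paler walls, fixed: 170 long (its x), 175 wide (its y), floor 4 above the desk, walls 5 thick, tops 12 above the desk. A partition along its length makes two compartments, each 160 long inside: the wide one, 95 wide inside, centre line at y = +35; the narrow one, 65 wide inside, centre line at y = -50. Origin: centre of the underside, on the desk; z up.
- tall_jar: Bystander, stays where it is: tall slim white jar with a metal lid, diameter 44, 105 high, loose. Origin: centre of the underside.
- succulent: Bystander, stays where it is: small succulent in a tapered terracotta pot, diameter 64, pot 58 high, plant to about 95, loose. Origin: centre of the underside.
- charger: Bystander, stays where it is: white power brick, 52 by 52, 28 high, loose. Origin: centre of the underside.

How it is judged:
At the end, for the whole second after the job is handed in: Mouse (22 mm of centre line, 40 mm of middle) and stapler (22, 55 mm) flat and lengthwise (0.4 rad) in their compartments; jar upright in the empty ring (15 mm); tumbler nested, foot 21 to 41 mm above the other foot, centres 8 mm; standing tumbler upright, 22 mm of its ring centre; all at rest (y of mouse in the frame of caddy between 0.013 and 0.057 m and x of mouse in the frame of caddy between -0.04 and 0.04 m and z of each of mouse, stapler in the frame of caddy below 0.009 m and angle between each of mouse, stapler's own z axis and vertical below 0.12 rad and angle between the x axis of each of mouse, stapler and the x axis of caddy, either way round below 0.4 rad and y of stapler in the frame of caddy between -0.072 and -0.028 m and x of stapler in the frame of caddy between -0.055 and 0.055 m and y of jar in the frame of round_tray between -0.068 and -0.038 m and x of jar in the frame of round_tray between -0.015 and 0.015 m and z of jar in the frame of round_tray below 0.0085 m and angle between each of jar, tray_tumbler's own z axis and vertical below 0.1 rad and horizontal distance between tumbler and tray_tumbler below 0.008 m and z of tumbler in the frame of tray_tumbler between 0.021 and 0.041 m and angle between tumbler's own z axis and vertical below 0.15 rad and y of tray_tumbler in the frame of round_tray between 0.031 and 0.075 m and x of tray_tumbler in the frame of round_tray between -0.022 and 0.022 m and linear speed of each of mouse, stapler, tumbler, jar, tray_tumbler below 0.02 m/s); the robot touches nothing.
It fails at once if the tall jar is shifted more than 25 mm or knocked over (distance of tall_jar from where it was at the start of the episode above 0.025 m or angle between tall_jar's own z axis and vertical above 0.5 rad).
It fails at once if the potted succulent is shifted more than 25 mm or knocked over (distance of succulent from where it was at the start of the episode above 0.025 m or angle between succulent's own z axis and vertical above 0.5 rad).
It fails at once if the charger is shifted more than 25 mm or knocked over (distance of charger from where it was at the start of the episode above 0.025 m or angle between charger's own z axis and vertical above 0.5 rad).
It fails at once if one tumbler is pressed hard or dropped into the other: the forces between their walls pass 70 N in all (a light touch, or letting go up to 10 mm above the seat, stays well below) (contact force between tumbler and tray_tumbler above 70 N).
It also fails if it takes over 144 s, if anything falls off the work surface, if the arm or the gripper's body presses on something with over 40 N, if the wrist force passes 120 N, or if a joint passes its speed limit or range.

### The arm

A 7-joint arm with a two-finger parallel gripper is mounted at the origin on the work surface. World frame = base frame: x ahead of the robot, y to its left, z up, the work surface at z = 0. Lengths are in m, angles in rad, forces in N, time in s.
With the tool pointing down it reaches from about 0.425 to 0.925 m from the base axis. Payload 6.8 kg.
Tool frame: the origin (TCP) lies midway between the tips of the shut fingers; the grasp point (between the pads) lies 19 mm behind it; z points along the fingers, y is the line along which they close (so a half turn about z gives the same grasp; the last joint's range is limited). The gripper opens to 85 mm and grips with 20 to 120 N. Pads are 22 mm wide; open, the fingers measure 114 mm over their backs; the gripper's body (76 mm by 85 mm) begins 54 mm behind the grasp point. The pads swing forward as they close: fully open they stand 13 mm farther back than shut.
Start: joints at [-1.394, 0.477, 0.022, 1.555, -0.011, 1.109, -0.083], TCP at [0.19, 0.648, 0.231] pointing down, gripper open.
Joint ranges: [-2.96, 2.96], [-0.34, 2.1], [-1.41, 1.46], [0.24, 2.44], [-1.37, 4.51], [0.17, 1.92], [-2.96, 2.96]. Speed limits (rad/s): [2.39, 2.39, 3.14, 3.14, 3.14, 3.14, 3.14].

### API

Orientations are given as a rotation vector (axis times angle).
In Python, from bench import status, vision, r gives the robot as it stands. The module is installed in compiled form; this text tells all that it offers.
- The arm moves only by the shell command python3 -m handwheel 'ROWS' [OPENING] [FORCE]. ROWS is JSON, a list of rows, each an object with "dp": the shift along the tool's x, y, z in m, a list of three; "delta_rot": the turn, a rotation vector about the tool's x, y, z in rad, a list of three. In form: [{"dp": [x, y, z], "delta_rot": [rx, ry, rz]}, ...]. A call has 1 to 12 rows; each row is the pose to reach, as a shift and turn from the pose commanded when the call began, along the tool's axes at that moment; what a row does not reach only later rows make up. A row lasts 1/8 s, in which the tool goes at most 62.5 mm and 10.7 degrees, less where a joint would pass 70% of its speed; a pose out of reach is approached as far as the arm can. A call with a gripper value outside its range is refused whole. OPENING is the opening, from 0 (shut) to 1 (fully open), set as the call begins (- or left out, the last holds). The fingers move at their own pace and stop on an object; FORCE is the grip in N (left out, the last holds). Time passes only in rows, so rows that repeat a pose let the fingers close. It gives the time, the measured TCP pose, the force, the opening and the grip force at its end, in the units of the state.
- status.get_obs(): the state, without advancing time (a new reading comes with each control period).
- vision.grab_frame(name): name is "scene" or "top"; returns a dict with "img" (400x640x3 uint8, blue, green, red), "fovy" (degrees; the focal length in pixels is half the picture's height over the tangent of half this angle, whatever the lens; pixels are square), "cx", "cy" (the principal point, pixels), "world_from_camera" (4x4, takes a point from camera to world coordinates). Camera axes: x right, y up, looking along -z (the intrinsics and any distortion apply to the point x, -y, -z); pixel columns grow to the right and rows downward; lengths in m; the calibration is good to about 2 mm. A picture is of the moment at which its call begins. There is no depth.
- r.hand_in(): hands the job in; it is judged then, once.
The state is a dict: "clock": time; "joints": joint angles; "qvel": joint speeds; "tau": joint torques, N m; "tcp_pos": TCP position; "orientation": TCP orientation; "contact_force": force on the tool from outside, world axes, zero at the start; "moment": the same for the moment, N m; "grip_width": finger opening in m; "gripper_force": force on a finger pad.
Only numpy, scipy, OpenCV 4.12 (cv2) and the standard library are available. Lean on these libraries where they do the work, as an engineer would, in place of code of your own. Each camera call takes 0.05 s, during which the arm holds its last target. There are 200 camera calls.

## Working session

There is one attempt and no reset: what is moved stays moved. The work goes in short steps, Python scripts to look and compute and a shell command to move; the robot and the scene stay as the last step left them, time stands still between calls to the robot, and variables do not carry over. Pictures are saved under pics/ and viewed, at most 14 in all, crops included, and the job is handed in when it is done.

```bash
mkdir -p pics; python3 - <<'E'
from bench import status, vision, r
import cv2
o=status.get_obs(); print(o)
for n in("scene","top"):
    f=vision.grab_frame(n); cv2.imwrite(f"pics/{n}0.png",f["img"]); print({k:v for k,v in f.items() if k!="img"})
E
```

```text
{'clock': 0.0, 'joints': array([-1.39404509,  0.47777671,  0.02234072,  1.55649306, -0.0114779 ,
        1.10928711, -0.08310862]), 'qvel': array([-3.74252759e-04,  2.08324872e-04,  7.97523411e-05,  1.84382408e-03,
        4.53697205e-04,  7.14480589e-05, -1.94769361e-03]), 'tau': array([-2.63497677e-04, -5.96465492e+01,  1.60802275e+00, -2.81196839e+01,
        1.25496447e-02,  9.39669320e-03, -9.92920860e-06]), 'tcp_pos': array([0.18953651, 0.64720857, 0.23032386]), 'orientation': array([-4.45883536e-01, -3.10968258e+00,  2.87914367e-03]), 'contact_force': array([0.20212697, 0.13735361, 0.26837701]), 'moment': array([-0.04048724, -0.01657613,  0.01575147]), 'gripper_force': 0.0, 'grip_width': 0.08532906345728725}
{'fovy': 53.43727296343498, 'cx': 314.032144429756, 'cy': 201.47438157240265, 'world_from_camera': array([[-0.86870745, -0.30126773,  0.39317315,  0.9825617 ],
       [ 0.49524796, -0.51423726,  0.70020675,  0.74170891],
       [-0.00876541,  0.80299302,  0.59592397,  0.67676447],
       [ 0.        ,  0.        ,  0.        ,  1.        ]])}
{'fovy': 42.401767323794445, 'cx': 316.40410836707923, 'cy': 200.38455767781497, 'world_from_camera': array([[-0.07991774,  0.97594981, -0.20281797,  0.32131803],
       [-0.99678639, -0.07712592,  0.02164448,  0.03398342],
       [ 0.0054814 ,  0.20389597,  0.97897722,  1.31805765],
       [ 0.        ,  0.        ,  0.        ,  1.        ]])}
```

View pics/scene0.png

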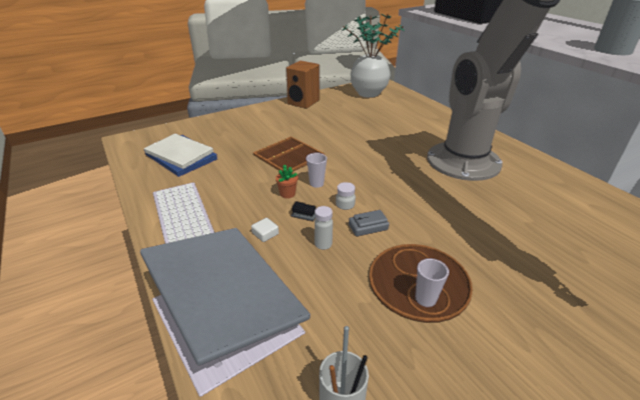

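View pics/top0.png

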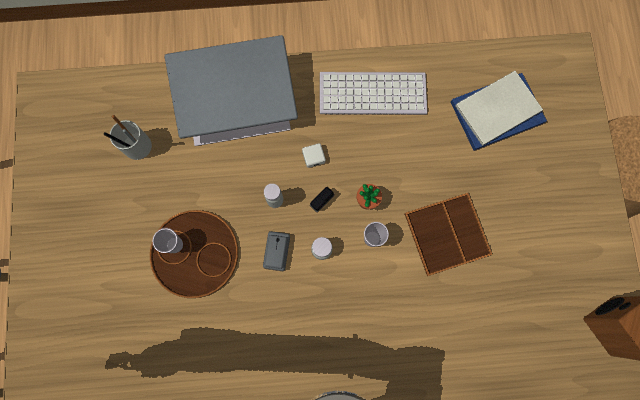

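```bash
cat > h.py <<'E'
import numpy as np, cv2
from bench import status, vision, r
def grab(n,save=None):
    f=vision.grab_frame(n)
    if save: cv2.imwrite(f"pics/{save}.png",f["img"])
    f["f"]=f["img"].shape[0]/2/np.tan(np.radians(f["fovy"]/2)); return f
def proj(f,p):
    c=np.linalg.inv(f["world_from_camera"])@np.append(p,1.)
    return np.array([f["cx"]+f["f"]*c[0]/-c[2], f["cy"]+f["f"]*(-c[1])/-c[2]])
def ray(f,uv):
    T=f["world_from_camera"]; d=np.array([(uv[0]-f["cx"])/f["f"],-(uv[1]-f["cy"])/f["f"],-1.])
    return T[:3,3],T[:3,:3]@d
def plane(f,uv,z):
    o,d=ray(f,uv); return (o+d*(z-o[2])/d[2])[:2]
E
python3 - <<'E'
from h import *
np.set_printoptions(precision=3,suppress=True)
t=grab("top"); s=grab("scene")
o=status.get_obs()
for p in ([0,0,0],o["tcp_pos"],[0,0,.3]): print(proj(t,p),proj(s,p))
# rough positions
for n,uv,z in [("charger",(314,155),.028),("talljar",(272,188),.105),("stap",(322,199),.03),("succ",(369,197),.06),("mouse",(277,251),.03),("jar",(321,246),.06),("tumb",(376,234),.09),("tt",(168,240),.1),("tray",(195,253),.01),("ring",(214,260),.01),("caddy",(448,234),.01)]:
    print(n,plane(t,uv,z))
for n,uv,z in [("charger",(265,229),.02),("jar",(346,188),.06),("tray",(420,281),.01),("tumb",(317,157),.09)]: print(n,plane(s,uv,z))
big=cv2.resize(t["img"][130:310,140:500],None,fx=2.2,fy=2.2,interpolation=cv2.INTER_CUBIC); cv2.imwrite("pics/topc.png",big)
big=cv2.resize(s["img"][130:330,230:480],None,fx=3,fy=3,interpolation=cv2.INTER_CUBIC); cv2.imwrite("pics/scc.png",big)
E
```

```text
[338.413 444.207] [463.426 160.802]
[ 10.951 400.493] [712.915 245.199]
[346.256 487.19 ] [486.134  69.677]
charger [0.709 0.002]
talljar [0.612 0.112]
stap [ 0.591 -0.009]
succ [ 0.58  -0.125]
mouse [0.467 0.114]
jar [0.467 0.004]
tumb [ 0.482 -0.129]
tt [0.506 0.366]
tray [0.481 0.323]
ring [0.459 0.275]
caddy [ 0.478 -0.324]
charger [0.715 0.009]
jar [0.47  0.008]
tray [0.487 0.333]
tumb [ 0.48  -0.133]
```

View pics/topc.png

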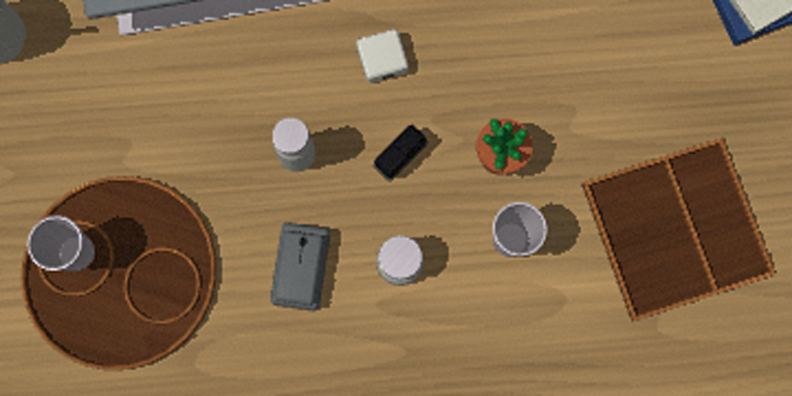

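View pics/scc.png

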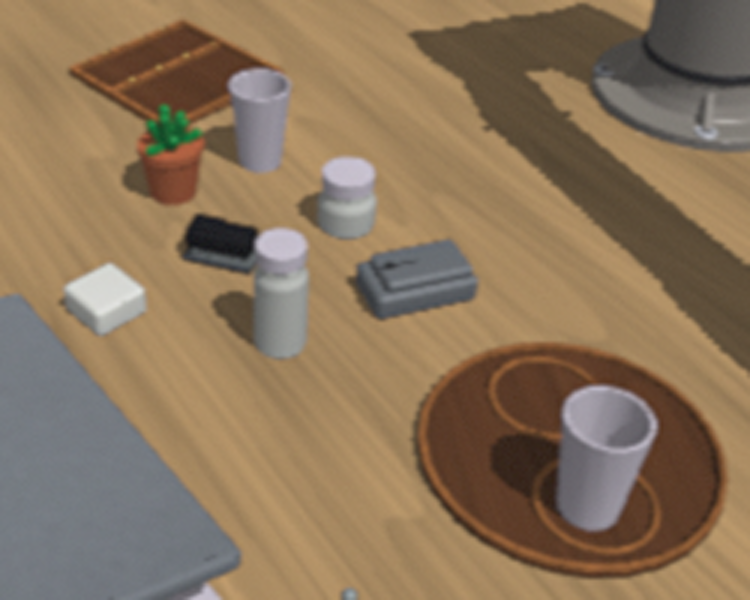

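```bash
cat > m.py <<'E'
from h import *
from scipy.optimize import least_squares
np.set_printoptions(precision=4,suppress=True)
def nearest(mask,uv,rad=40):
    cs,_=cv2.findContours(mask,cv2.RETR_EXTERNAL,cv2.CHAIN_APPROX_NONE)
    cs=[c for c in cs if cv2.contourArea(c)>60]
    return min(cs,key=lambda c:abs(cv2.pointPolygonTest(c,uv,True)) if cv2.pointPolygonTest(c,uv,True)<0 else 0)
def loose(f):   # low-saturation things
    h=cv2.cvtColor(f["img"],cv2.COLOR_BGR2HSV); return ((h[...,1]<75)).astype(np.uint8)*255
def circ(f,c,z,R,p0):
    P=np.array([plane(f,q[0],z) for q in c.astype(float)])
    x=np.array(p0,float)
    for tol in(.02,.01,.005,.003,.003):
        k=np.abs(np.linalg.norm(P-x,axis=1)-R)<tol
        x=least_squares(lambda x:np.linalg.norm(P[k]-x,axis=1)-R,x,loss="soft_l1",f_scale=.001).x
    return x,k.sum(),len(k)
E
python3 - <<'E'
from m import *
t=grab("top"); s=grab("scene")
ml,ms=loose(t),loose(s)
vis=t["img"].copy()
for n,ut,us,z,R,p0 in [("jar",(321,248),(346,195),.06,.027,(.467,.004)),("tumb",(376,234),(317,170),.09,.03,(.482,-.129)),("tt",(168,240),(430,285),.096,.03,(.506,.366)),("tall",(272,188),(323,225),.105,.022,(.612,.112))]:
    for f,m,u in((t,ml,ut),(s,ms,us)):
        c=nearest(m,u); print(n,cv2.boundingRect(c),*circ(f,c,z,R,p0))
        if f is t: cv2.drawContours(vis,[c],-1,(0,0,255),1)
hsv=cv2.cvtColor(t["img"],cv2.COLOR_BGR2HSV)
for n,u,z in (("mouse",(277,251),.018),("stap",(322,199),.02),("charger",(314,155),.02)):
    m=ml if n!="stap" else ((hsv[...,2]<60)*255).astype(np.uint8)
    c=nearest(m,u); cv2.drawContours(vis,[c],-1,(0,0,255),1)
    P=np.array([plane(t,q[0],z) for q in c.astype(float)]).astype(np.float32)*1000
    (x,y),(w,h),a=cv2.minAreaRect(P); print(n,x,y,w,h,a)
m=((hsv[...,0]<13)&(hsv[...,1]>90)&(hsv[...,2]<150)).astype(np.uint8)*255
m=cv2.morphologyEx(m,cv2.MORPH_CLOSE,np.ones((5,5)))
for n,u in(("caddy",(448,234)),("tray",(220,280))):
    c=nearest(m,u); cv2.drawContours(vis,[c],-1,(0,255,0),1)
    P=np.array([plane(t,q[0],.012) for q in c.astype(float)]).astype(np.float32)*1000
    print(n,cv2.minAreaRect(P)); 
    if n=="tray": print(circ(t,c,.012,.112,(.481,.323)))
for u in((213.6,260),(173.6,246.4)): print("ring",plane(t,u,.01))
print(t["img"][234,430],t["img"][280,220],t["img"][300,400],t["img"][199,322])
cv2.imwrite("pics/vis.png",cv2.resize(vis[130:310,140:500],None,fx=2.2,fy=2.2,interpolation=cv2.INTER_NEAREST))
E
```

```text
jar (311, 237, 22, 23) [0.4626 0.0033] 59 61
jar (335, 182, 21, 28) [0.4683 0.0051] 28 75
tumb (364, 222, 25, 25) [ 0.4824 -0.1283] 70 72
tumb (306, 152, 21, 36) [ 0.4845 -0.1317] 30 89
tt (152, 228, 31, 25) [0.5066 0.374 ] 56 78
tt (415, 258, 35, 49) [0.5065 0.3737] 49 124
tall (264, 183, 20, 25) [0.6004 0.1118] 36 62
tall (291, 202, 42, 48) [0.6064 0.1146] 24 151
mouse 469.50189208984375 116.94725036621094 56.944908142089844 95.86146545410156 77.32318878173828
stap 592.8587036132812 -9.395011901855469 29.478546142578125 66.55117797851562 40.9112663269043
charger 712.0389404296875 3.5289039611816406 56.92546463012695 54.545372009277344 10.945117950439453
caddy ((480.30810546875, -322.5986022949219), (166.54608154296875, 175.44740295410156), 13.460041046142578)
tray ((479.2036437988281, 325.5959777832031), (218.72543334960938, 214.37771606445312), 78.68161010742188)
(array([0.4818, 0.3298]), np.int64(81), 327)
ring [0.4594 0.2764]
ring [0.5019 0.3762]
[28 43 74] [33 54 89] [ 80 121 152] [27 25 27]
```

View pics/vis.png

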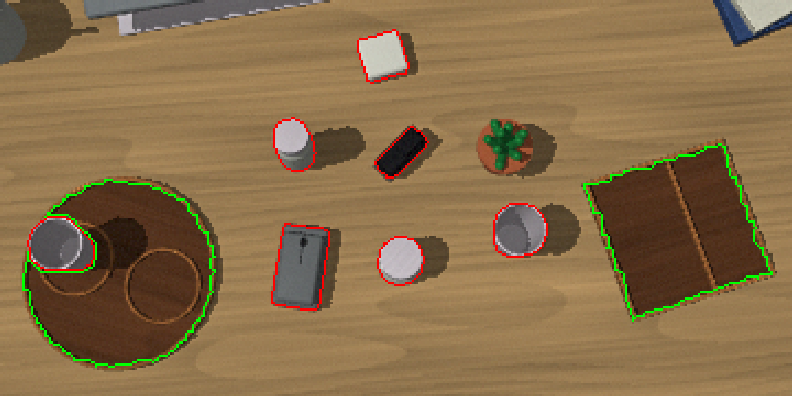

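```bash
cat > go.py <<'E'
# usage: go.py x y z axisdeg : shift/turn in tool axes from measured pose
import sys; from h import *
from scipy.spatial.transform import Rotation as Ro
np.set_printoptions(precision=4,suppress=True)
o=status.get_obs(); R=Ro.from_rotvec(o["orientation"]); M=R.as_matrix()
print("t",round(o["clock"],2),"tcp",o["tcp_pos"],"yaxis",np.degrees(np.arctan2(M[1,1],M[0,1])).round(2),"tilt",np.degrees(np.arccos(-M[2,2])).round(2),"q",o["joints"],"F",o["contact_force"],"w",o["grip_width"],"gf",o["gripper_force"])
if len(sys.argv)>4:
    x,y,z,a=map(float,sys.argv[1:5])
    for k in(0,180):
        b=np.radians(a+k); Y=np.array([np.cos(b),np.sin(b),0]); Z=np.array([0,0,-1.])
        T=np.c_[np.cross(Y,Z),Y,Z]
        print("dp",M.T@(np.array([x,y,z])-o["tcp_pos"]),"rot",Ro.from_matrix(M.T@T).as_rotvec())
E
python3 go.py .4655 .0045 .17 -25
```

```text
t 0.3 tcp [0.1896 0.6476 0.231 ] yaxis 73.68 tilt 0.04 q [-1.3941  0.4773  0.0224  1.5558 -0.0115  1.1093 -0.0831] F [-0.1729  0.8898 -0.4108] w 0.0852689753636435 gf 0.0
dp [-0.4455 -0.5397  0.0613] rot [-0.0005  0.0005  1.7223]
dp [-0.4455 -0.5397  0.0613] rot [-0.0005 -0.0004 -1.4193]
```

```bash
python3 -m handwheel '[{"dp":[-0.06,-0.07,0.0],"delta_rot":[0,0,0.18]},{"dp":[-0.1,-0.12,0.0],"delta_rot":[0,0,0.36]},{"dp":[-0.14,-0.17,0.0],"delta_rot":[0,0,0.54]},{"dp":[-0.18,-0.22,0.0],"delta_rot":[0,0,0.72]},{"dp":[-0.22,-0.27,0.0],"delta_rot":[0,0,0.9]},{"dp":[-0.26,-0.32,0.0],"delta_rot":[0,0,1.08]},{"dp":[-0.3,-0.37,0.01],"delta_rot":[0,0,1.26]},{"dp":[-0.34,-0.42,0.02],"delta_rot":[0,0,1.44]},{"dp":[-0.38,-0.47,0.03],"delta_rot":[0,0,1.62]},{"dp":[-0.42,-0.51,0.04],"delta_rot":[0,0,1.722]},{"dp":[-0.4455,-0.5397,0.05],"delta_rot":[0,0,1.722]},{"dp":[-0.4455,-0.5397,0.061],"delta_rot":[0,0,1.722]}]' 1 40; python3 go.py .4655 .0045 .014 -25
```

```text
clock: 1.8
tcp_pos: [0.467, 0.0008, 0.1705]
orientation: [2.652, 1.68, 0.002]
contact_force: [-0.6, 0.3, -0.4]
grip_width: 0.0853
gripper_force: 0.0
t 1.8 tcp [0.467  0.0008 0.1705] yaxis -25.31 tilt 0.14 q [-0.6983  0.2399  0.6546  2.134  -0.197   0.8235 -0.3648] F [-0.5823  0.2853 -0.3816] w 0.0852837418963122 gf 0.0
dp [ 0.0027 -0.0033  0.1565] rot [ 0.0024 -0.     -0.0054]
dp [ 0.0027 -0.0033  0.1565] rot [-0.0001 -0.0037  3.1362]
```

```bash
python3 -m handwheel '[{"dp":[0,0,0.02],"delta_rot":[0,0,0]},{"dp":[0,0,0.05],"delta_rot":[0,0,0]},{"dp":[0,0,0.07],"delta_rot":[0,0,0]},{"dp":[0,0,0.07],"delta_rot":[0,0,0]}]'; python3 go.py .4655 .0045 .014 -25
```

```text
clock: 2.3
tcp_pos: [0.4646, 0.0045, 0.0994]
orientation: [-2.649, -1.688, 0.004]
contact_force: [-0.3, -0.4, 0.3]
grip_width: 0.0855
gripper_force: 0.0
t 2.3 tcp [0.4646 0.0045 0.0994] yaxis -24.99 tilt 0.16 q [-0.6235  0.3701  0.5799  2.1897 -0.3251  0.6669 -0.2519] F [-0.3373 -0.3703  0.3072] w 0.08548414763846438 gf 0.0
dp [0.0006 0.001  0.0854] rot [-0.0021  0.0019  0.0001]
dp [0.0006 0.001  0.0854] rot [-0.003  -0.0033 -3.1414]
```

```bash
python3 -m handwheel '[{"dp":[0,0,0.03],"delta_rot":[0,0,0]},{"dp":[0,0,0.06],"delta_rot":[0,0,0]},{"dp":[0,0,0.08],"delta_rot":[0,0,0]},{"dp":[0,0,0.085],"delta_rot":[0,0,0]},{"dp":[0,0,0.085],"delta_rot":[0,0,0]}]' 1 && python3 -m handwheel '[{"dp":[0,0,0],"delta_rot":[0,0,0]},{"dp":[0,0,0],"delta_rot":[0,0,0]},{"dp":[0,0,0],"delta_rot":[0,0,0]},{"dp":[0,0,0],"delta_rot":[0,0,0]},{"dp":[0,0,0],"delta_rot":[0,0,0]},{"dp":[0,0,0],"delta_rot":[0,0,0]}]' 0 40 && python3 -m handwheel '[{"dp":[0,0,-0.04],"delta_rot":[0,0,0]},{"dp":[0,0,-0.09],"delta_rot":[0,0,0]},{"dp":[0,0,-0.14],"delta_rot":[0,0,0]},{"dp":[0,0,-0.165],"delta_rot":[0,0,0]},{"dp":[0,0,-0.165],"delta_rot":[0,0,0]},{"dp":[0,0,-0.165],"delta_rot":[0,0,0]}]'; python3 go.py .460 .2777 .18 -25
```

```text
clock: 2.92
tcp_pos: [0.4662, 0.0047, 0.016]
orientation: [2.649, 1.688, 0.002]
contact_force: [0.2, 0.4, 0.5]
grip_width: 0.0853
gripper_force: 0.0
clock: 3.68
tcp_pos: [0.4663, 0.0048, 0.0165]
orientation: [-2.649, -1.688, -0.003]
contact_force: [-2.6, 0.0, 13.0]
grip_width: 0.0518
gripper_force: 39.3
clock: 4.42
tcp_pos: [0.4647, 0.0049, 0.1795]
orientation: [-2.648, -1.688, 0.002]
contact_force: [-0.3, 0.7, -0.8]
grip_width: 0.0517
gripper_force: 43.5
t 4.42 tcp [0.4647 0.0049 0.1795] yaxis -24.96 tilt 0.07 q [-0.743   0.2261  0.6937  2.1291 -0.1926  0.8479 -0.3692] F [-0.2648  0.6964 -0.815 ] w 0.05165180145942427 gf 43.45042953500524
dp [ 0.2453 -0.1194 -0.0004] rot [-0.0012  0.0004  0.0007]
dp [ 0.2453 -0.1194 -0.0004] rot [-0.0007 -0.0018 -3.1409]
```

```bash
python3 -m handwheel '[{"dp":[0.03,-0.015,0],"delta_rot":[0,0,0]},{"dp":[0.08,-0.04,0],"delta_rot":[0,0,0]},{"dp":[0.13,-0.065,0],"delta_rot":[0,0,0]},{"dp":[0.18,-0.09,0],"delta_rot":[0,0,0]},{"dp":[0.23,-0.11,0],"delta_rot":[0,0,0]},{"dp":[0.245,-0.119,0.02],"delta_rot":[0,0,0]},{"dp":[0.245,-0.119,0.06],"delta_rot":[0,0,0]},{"dp":[0.245,-0.119,0.09],"delta_rot":[0,0,0]},{"dp":[0.245,-0.119,0.11],"delta_rot":[0,0,0]},{"dp":[0.245,-0.119,0.11],"delta_rot":[0,0,0]},{"dp":[0.245,-0.119,0.11],"delta_rot":[0,0,0]}]'; python3 go.py .460 .2777 .024 -25
python3 - <<'E'
from m import *
t=grab("top"); s=grab("scene")
a=cv2.resize(t["img"][190:310,140:340],None,fx=2,fy=2); b=cv2.resize(s["img"][180:330,330:530],None,fx=2,fy=2)
cv2.imwrite("pics/j.png",np.hstack([a,b[:240]]) )
E
```

```text
clock: 5.8
tcp_pos: [0.4612, 0.2767, 0.0702]
orientation: [2.649, 1.688, -0.001]
contact_force: [0.3, -0.0, -0.8]
grip_width: 0.0518
gripper_force: 43.5
t 5.8 tcp [0.4612 0.2767 0.0702] yaxis -25.01 tilt 0.04 q [-1.0264  0.5118  0.4738  2.0376 -0.3656  0.6742 -0.7517] F [ 0.3224 -0.0098 -0.8208] w 0.0518455183115148 gf 43.45361301675439
dp [ 0.0004 -0.0015  0.0462] rot [-0.0001  0.0007 -0.0001]
dp [ 0.0004 -0.0015  0.0462] rot [0.0011 0.0002 3.1415]
```

View pics/j.png

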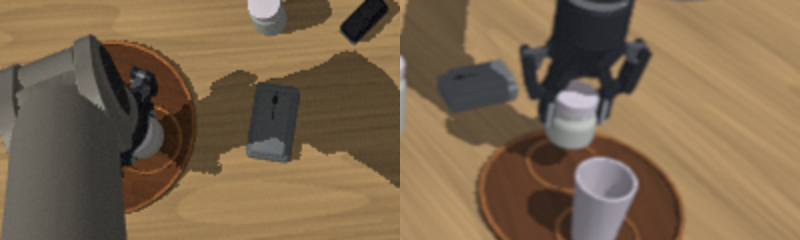

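The jar hangs upright above the empty ring (scene crop about (570,120), ring below it). I'll lower it and let go.

```bash
python3 -m handwheel '[{"dp":[0,-0.001,0.015],"delta_rot":[0,0,0]},{"dp":[0,-0.001,0.03],"delta_rot":[0,0,0]},{"dp":[0,-0.001,0.04],"delta_rot":[0,0,0]},{"dp":[0,-0.001,0.045],"delta_rot":[0,0,0]},{"dp":[0,-0.001,0.047],"delta_rot":[0,0,0]},{"dp":[0,-0.001,0.047],"delta_rot":[0,0,0]}]' && python3 -m handwheel '[{"dp":[0,0,0],"delta_rot":[0,0,0]},{"dp":[0,0,0],"delta_rot":[0,0,0]},{"dp":[0,0,0],"delta_rot":[0,0,0]}]' 0.85 && python3 -m handwheel '[{"dp":[0,0,-0.02],"delta_rot":[0,0,0]},{"dp":[0,0,-0.06],"delta_rot":[0,0,0]},{"dp":[0,0,-0.11],"delta_rot":[0,0,0]},{"dp":[0,0,-0.155],"delta_rot":[0,0,0]},{"dp":[0,0,-0.155],"delta_rot":[0,0,0]},{"dp":[0,0,-0.155],"delta_rot":[0,0,0]}]' 1; python3 go.py .4695 .117 .15 77
```

```text
clock: 6.65
tcp_pos: [0.4604, 0.2775, 0.0234]
orientation: [-2.649, -1.688, -0.0]
contact_force: [-0.3, 1.2, -0.7]
grip_width: 0.0516
gripper_force: 43.4
clock: 7.02
tcp_pos: [0.4604, 0.2776, 0.0236]
orientation: [-2.649, -1.688, -0.001]
contact_force: [0.1, -0.5, 0.3]
grip_width: 0.0729
gripper_force: 0.0
clock: 7.78
tcp_pos: [0.4597, 0.2774, 0.1779]
orientation: [-2.649, -1.689, 0.001]
contact_force: [-0.7, -0.7, -0.6]
grip_width: 0.0856
gripper_force: 0.0
t 7.78 tcp [0.4597 0.2774 0.1779] yaxis -24.96 tilt 0.04 q [-1.125   0.3492  0.5792  1.9697 -0.2436  0.8913 -0.8546] F [-0.7426 -0.6708 -0.5967] w 0.08564607434477597 gf 0.0
dp [-0.1413  0.0766  0.0279] rot [-0.0006 -0.0004 -1.7796]
dp [-0.1413  0.0766  0.0279] rot [-0.0004  0.0006  1.362 ]
```

```bash
python3 -m handwheel '[{"dp":[-0.02,0.01,0],"delta_rot":[0,0,0.16]},{"dp":[-0.04,0.02,0],"delta_rot":[0,0,0.33]},{"dp":[-0.06,0.03,0],"delta_rot":[0,0,0.5]},{"dp":[-0.08,0.045,0],"delta_rot":[0,0,0.67]},{"dp":[-0.1,0.055,0],"delta_rot":[0,0,0.84]},{"dp":[-0.12,0.065,0],"delta_rot":[0,0,1.01]},{"dp":[-0.141,0.0766,0.02],"delta_rot":[0,0,1.18]},{"dp":[-0.141,0.0766,0.06],"delta_rot":[0,0,1.33]},{"dp":[-0.141,0.0766,0.1],"delta_rot":[0,0,1.362]},{"dp":[-0.141,0.0766,0.11],"delta_rot":[0,0,1.362]},{"dp":[-0.141,0.0766,0.11],"delta_rot":[0,0,1.362]},{"dp":[-0.141,0.0766,0.11],"delta_rot":[0,0,1.362]}]'; python3 go.py .4695 .117 -.001 77
```

```text
clock: 9.28
tcp_pos: [0.471, 0.1175, 0.0693]
orientation: [-3.12, 0.356, -0.002]
contact_force: [0.2, 0.4, 0.0]
grip_width: 0.0853
gripper_force: 0.0
t 9.28 tcp [0.471  0.1175 0.0693] yaxis -103.0 tilt 0.1 q [-0.9819  0.525   0.7765  2.172  -0.6036  0.6679 -1.5796] F [0.1973 0.3785 0.0493] w 0.0853330894499806 gf 0.0
dp [-0.0014  0.0008  0.0703] rot [-0.0021  0.0018  3.1416]
dp [-0.0014  0.0008  0.0703] rot [-0.0011 -0.0014 -0.    ]
```

```bash
python3 -m handwheel '[{"dp":[-0.001,0.001,0.02],"delta_rot":[0,0,0]},{"dp":[-0.001,0.001,0.04],"delta_rot":[0,0,0]},{"dp":[-0.001,0.001,0.058],"delta_rot":[0,0,0]},{"dp":[-0.001,0.001,0.067],"delta_rot":[0,0,0]},{"dp":[-0.001,0.001,0.071],"delta_rot":[0,0,0]},{"dp":[-0.001,0.001,0.071],"delta_rot":[0,0,0]}]' && python3 -m handwheel '[{"dp":[0,0,0],"delta_rot":[0,0,0]},{"dp":[0,0,0],"delta_rot":[0,0,0]},{"dp":[0,0,0],"delta_rot":[0,0,0]},{"dp":[0,0,0],"delta_rot":[0,0,0]},{"dp":[0,0,0],"delta_rot":[0,0,0]},{"dp":[0,0,0],"delta_rot":[0,0,0]}]' 0 40 && python3 -m handwheel '[{"dp":[0,0,-0.02],"delta_rot":[0,0,0]},{"dp":[0,0,-0.06],"delta_rot":[0,0,0]},{"dp":[0,0,-0.11],"delta_rot":[0,0,0]},{"dp":[0,0,-0.15],"delta_rot":[0,0,0]},{"dp":[0,0,-0.175],"delta_rot":[0,0,0]},{"dp":[0,0,-0.175],"delta_rot":[0,0,0]},{"dp":[0,0,-0.175],"delta_rot":[0,0,0]}]'; python3 go.py .4713 -.2888 .175 105
```

```text
clock: 10.02
tcp_pos: [0.4693, 0.1167, -0.0023]
orientation: [-3.121, 0.356, -0.001]
contact_force: [0.5, -0.2, 1.1]
grip_width: 0.0857
gripper_force: 0.0
clock: 10.78
tcp_pos: [0.4693, 0.1167, -0.0022]
orientation: [-3.121, 0.356, -0.001]
contact_force: [-1.4, 0.6, 6.3]
grip_width: 0.0555
gripper_force: 42.1
clock: 11.65
tcp_pos: [0.4682, 0.1167, 0.1715]
orientation: [3.121, -0.355, -0.002]
contact_force: [0.5, 0.6, -1.7]
grip_width: 0.0551
gripper_force: 43.2
t 11.65 tcp [0.4682 0.1167 0.1715] yaxis -103.0 tilt 0.07 q [-1.1733  0.3587  0.9892  2.1091 -0.3941  0.8702 -1.75  ] F [ 0.5232  0.6178 -1.6878] w 0.05507901518850952 gf 43.18901002407074
dp [ 0.0942  0.3944 -0.0035] rot [ 0.0017 -0.0001  2.653 ]
dp [ 0.0942  0.3944 -0.0035] rot [ 0.0001  0.0012 -0.4886]
```

```bash
python3 -m handwheel '[{"dp":[0.008,0.03,0],"delta_rot":[0,0,-0.05]},{"dp":[0.016,0.07,0],"delta_rot":[0,0,-0.1]},{"dp":[0.026,0.11,0],"delta_rot":[0,0,-0.15]},{"dp":[0.036,0.15,0],"delta_rot":[0,0,-0.2]},{"dp":[0.046,0.19,0],"delta_rot":[0,0,-0.25]},{"dp":[0.055,0.23,0],"delta_rot":[0,0,-0.3]},{"dp":[0.065,0.27,0],"delta_rot":[0,0,-0.35]},{"dp":[0.074,0.31,0],"delta_rot":[0,0,-0.4]},{"dp":[0.084,0.35,0],"delta_rot":[0,0,-0.44]},{"dp":[0.09,0.38,0],"delta_rot":[0,0,-0.4886]},{"dp":[0.0942,0.3944,0],"delta_rot":[0,0,-0.4886]},{"dp":[0.0942,0.3944,0],"delta_rot":[0,0,-0.4886]}]'; python3 -m handwheel '[{"dp":[0,0,0.02],"delta_rot":[0,0,0]},{"dp":[0,0,0.06],"delta_rot":[0,0,0]},{"dp":[0,0,0.1],"delta_rot":[0,0,0]},{"dp":[0,0,0.12],"delta_rot":[0,0,0]},{"dp":[0,0,0.12],"delta_rot":[0,0,0]},{"dp":[0,0,0.12],"delta_rot":[0,0,0]}]'; python3 go.py .4713 -.2888 .004 105
python3 - <<'E'
from m import *
t=grab("top"); s=grab("scene")
a=cv2.resize(t["img"][180:300,360:520],None,fx=2.5,fy=2.5); b=cv2.resize(s["img"][100:220,230:390],None,fx=2.5,fy=2.5)
cv2.imwrite("pics/k.png",np.hstack([a,b]) )
E
```

```text
clock: 13.15
tcp_pos: [0.4713, -0.2892, 0.1714]
orientation: [-3.115, -0.405, 0.002]
contact_force: [-0.1, -0.6, -1.2]
grip_width: 0.0554
gripper_force: 43.1
clock: 13.9
tcp_pos: [0.4726, -0.2892, 0.0532]
orientation: [3.114, 0.41, 0.002]
contact_force: [-0.0, -0.0, -1.4]
grip_width: 0.0553
gripper_force: 43.1
t 13.9 tcp [ 0.4726 -0.2892  0.0532] yaxis -75.02 tilt 0.09 q [-0.0582  0.6133  0.6572  2.0168 -0.5773  0.7001 -0.343 ] F [-0.0351 -0.0305 -1.4397] w 0.055341986278055054 gf 43.12758207321167
dp [-0.0012 -0.0008  0.0492] rot [-0.0019 -0.0017  3.1413]
dp [-0.0012 -0.0008  0.0492] rot [ 0.0011 -0.0012 -0.0003]
```

View pics/k.png

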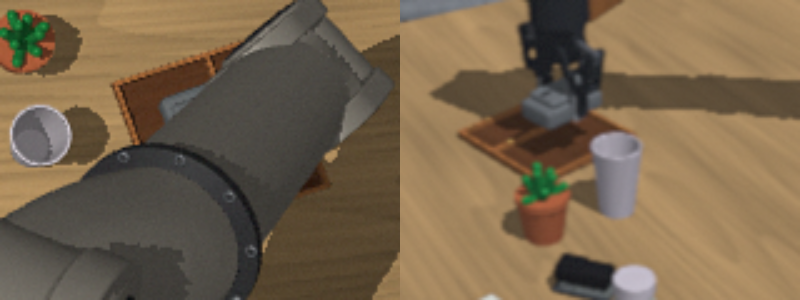

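The mouse hangs level over the wide compartment (scene crop about (555,100)). Next I lower it, release it with a small opening, and lift clear.

```bash
python3 -m handwheel '[{"dp":[-0.001,-0.001,0.015],"delta_rot":[0,0,0]},{"dp":[-0.001,-0.001,0.03],"delta_rot":[0,0,0]},{"dp":[-0.001,-0.001,0.042],"delta_rot":[0,0,0]},{"dp":[-0.001,-0.001,0.048],"delta_rot":[0,0,0]},{"dp":[-0.001,-0.001,0.05],"delta_rot":[0,0,0]},{"dp":[-0.001,-0.001,0.05],"delta_rot":[0,0,0]}]' && python3 -m handwheel '[{"dp":[0,0,0],"delta_rot":[0,0,0]},{"dp":[0,0,0],"delta_rot":[0,0,0]},{"dp":[0,0,0],"delta_rot":[0,0,0]}]' 0.75 && python3 -m handwheel '[{"dp":[0,0,-0.02],"delta_rot":[0,0,0]},{"dp":[0,0,-0.06],"delta_rot":[0,0,0]},{"dp":[0,0,-0.11],"delta_rot":[0,0,0]},{"dp":[0,0,-0.16],"delta_rot":[0,0,0]},{"dp":[0,0,-0.16],"delta_rot":[0,0,0]},{"dp":[0,0,-0.16],"delta_rot":[0,0,0]}]'; python3 go.py .593 -.0094 .16 41
```

```text
clock: 14.75
tcp_pos: [0.4707, -0.2885, 0.0024]
orientation: [3.115, 0.409, 0.0]
contact_force: [-0.2, -0.6, -1.7]
grip_width: 0.0551
gripper_force: 43.2
clock: 15.12
tcp_pos: [0.4708, -0.2883, 0.0025]
orientation: [3.115, 0.409, 0.001]
contact_force: [0.0, -0.1, -0.4]
grip_width: 0.0641
gripper_force: 0.0
clock: 15.88
tcp_pos: [0.4705, -0.2878, 0.1627]
orientation: [-3.114, -0.41, -0.001]
contact_force: [-0.6, -0.6, 0.1]
grip_width: 0.0645
gripper_force: 0.0
t 15.88 tcp [ 0.4705 -0.2878  0.1627] yaxis -75.02 tilt 0.05 q [-0.1851  0.4573  0.8121  1.9596 -0.4223  0.9005 -0.4643] F [-0.5677 -0.6371  0.123 ] w 0.06450634432351611 gf 0.0
dp [ 0.1903 -0.2372  0.003 ] rot [ 0.0005 -0.0009 -2.0248]
dp [ 0.1903 -0.2372  0.003 ] rot [-0.0008 -0.0004  1.1167]
```

```bash
python3 -m handwheel '[{"dp":[0.02,-0.02,0],"delta_rot":[0,0,0.11]},{"dp":[0.04,-0.05,0],"delta_rot":[0,0,0.22]},{"dp":[0.06,-0.075,0],"delta_rot":[0,0,0.34]},{"dp":[0.08,-0.1,0],"delta_rot":[0,0,0.45]},{"dp":[0.1,-0.125,0],"delta_rot":[0,0,0.56]},{"dp":[0.12,-0.15,0],"delta_rot":[0,0,0.68]},{"dp":[0.14,-0.175,0],"delta_rot":[0,0,0.8]},{"dp":[0.16,-0.2,0],"delta_rot":[0,0,0.92]},{"dp":[0.18,-0.22,0],"delta_rot":[0,0,1.04]},{"dp":[0.1903,-0.2372,0],"delta_rot":[0,0,1.1167]},{"dp":[0.1903,-0.2372,0],"delta_rot":[0,0,1.1167]},{"dp":[0.1903,-0.2372,0],"delta_rot":[0,0,1.1167]}]' 0.7; python3 -m handwheel '[{"dp":[0,0,0.02],"delta_rot":[0,0,0]},{"dp":[0,0,0.06],"delta_rot":[0,0,0]},{"dp":[0,0,0.1],"delta_rot":[0,0,0]},{"dp":[0,0,0.1],"delta_rot":[0,0,0]},{"dp":[0,0,0.1],"delta_rot":[0,0,0]}]'; python3 go.py .593 -.0094 .004 41
python3 - <<'E'
from m import *
s=grab("scene")
cv2.imwrite("pics/l.png",cv2.resize(s["img"][130:270,230:400],None,fx=3.5,fy=3.5))
E
```

```text
clock: 17.38
tcp_pos: [0.5922, -0.0111, 0.1617]
orientation: [2.857, -1.302, -0.002]
contact_force: [1.0, -0.9, 0.5]
grip_width: 0.0598
gripper_force: 0.0
clock: 18.0
tcp_pos: [0.5935, -0.011, 0.0631]
orientation: [2.858, -1.305, 0.001]
contact_force: [0.4, -0.1, 0.5]
grip_width: 0.06
gripper_force: 0.0
t 18.0 tcp [ 0.5935 -0.011   0.0631] yaxis -139.07 tilt 0.05 q [-0.7407  0.7819  0.947   1.9277 -0.832   0.8838 -1.7819] F [ 0.3699 -0.0639  0.5399] w 0.05995414674490996 gf 0.0
dp [-0.0015 -0.0006  0.0591] rot [-0.0013  0.0005  3.1403]
dp [-0.0015 -0.0006  0.0591] rot [-0.0003 -0.0008 -0.0013]
```

View pics/l.png

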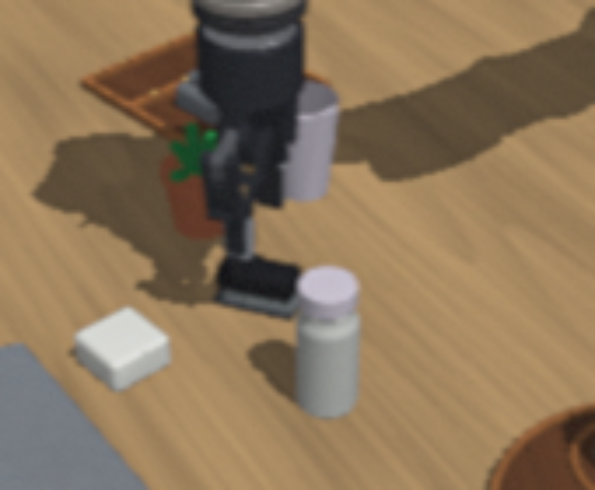

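The gripper straddles the stapler (black top about (260,275)) and is clear of its neighbours. I'll descend and grip.

```bash
python3 -m handwheel '[{"dp":[-0.0015,0,0.02],"delta_rot":[0,0,0]},{"dp":[-0.0015,0,0.04],"delta_rot":[0,0,0]},{"dp":[-0.0015,0,0.052],"delta_rot":[0,0,0]},{"dp":[-0.0015,0,0.058],"delta_rot":[0,0,0]},{"dp":[-0.0015,0,0.058],"delta_rot":[0,0,0]},{"dp":[-0.0015,0,0.058],"delta_rot":[0,0,0]}]' && python3 -m handwheel '[{"dp":[0,0,0],"delta_rot":[0,0,0]},{"dp":[0,0,0],"delta_rot":[0,0,0]},{"dp":[0,0,0],"delta_rot":[0,0,0]},{"dp":[0,0,0],"delta_rot":[0,0,0]},{"dp":[0,0,0],"delta_rot":[0,0,0]},{"dp":[0,0,0],"delta_rot":[0,0,0]}]' 0 40 && python3 -m handwheel '[{"dp":[0,0,-0.02],"delta_rot":[0,0,0]},{"dp":[0,0,-0.06],"delta_rot":[0,0,0]},{"dp":[0,0,-0.11],"delta_rot":[0,0,0]},{"dp":[0,0,-0.15],"delta_rot":[0,0,0]},{"dp":[0,0,-0.175],"delta_rot":[0,0,0]},{"dp":[0,0,-0.175],"delta_rot":[0,0,0]},{"dp":[0,0,-0.175],"delta_rot":[0,0,0]}]'; python3 go.py .493 -.371 .175 105
```

```text
clock: 18.8
tcp_pos: [0.5926, -0.009, 0.0047]
orientation: [-2.858, 1.303, -0.001]
contact_force: [0.3, 0.2, 1.1]
grip_width: 0.0597
gripper_force: 0.0
clock: 19.55
tcp_pos: [0.5926, -0.0087, 0.0047]
orientation: [-2.858, 1.303, -0.001]
contact_force: [-0.0, 0.6, 6.3]
grip_width: 0.0274
gripper_force: 40.5
clock: 20.42
tcp_pos: [0.5915, -0.0085, 0.1787]
orientation: [2.859, -1.303, -0.002]
contact_force: [-1.0, 0.2, -0.8]
grip_width: 0.0275
gripper_force: 39.7
t 20.43 tcp [ 0.5915 -0.0085  0.1787] yaxis -139.01 tilt 0.08 q [-0.8504  0.6527  1.1118  1.8599 -0.6714  1.0664 -1.8948] F [-1.0226  0.1853 -0.7762] w 0.027478041446246427 gf 39.70142483711243
dp [0.209  0.3121 0.0037] rot [0.0016 0.0001 2.0244]
dp [0.209  0.3121 0.0037] rot [-0.0001  0.0014 -1.1172]
```

```bash
python3 -m handwheel '[{"dp":[0.018,0.025,0],"delta_rot":[0,0,-0.1]},{"dp":[0.036,0.055,0],"delta_rot":[0,0,-0.2]},{"dp":[0.056,0.085,0],"delta_rot":[0,0,-0.3]},{"dp":[0.076,0.115,0],"delta_rot":[0,0,-0.4]},{"dp":[0.096,0.145,0],"delta_rot":[0,0,-0.52]},{"dp":[0.116,0.175,0],"delta_rot":[0,0,-0.64]},{"dp":[0.136,0.205,0],"delta_rot":[0,0,-0.76]},{"dp":[0.156,0.235,0],"delta_rot":[0,0,-0.88]},{"dp":[0.176,0.265,0],"delta_rot":[0,0,-1.0]},{"dp":[0.196,0.29,0],"delta_rot":[0,0,-1.1]},{"dp":[0.209,0.3121,0],"delta_rot":[0,0,-1.117]},{"dp":[0.209,0.3121,0],"delta_rot":[0,0,-1.117]}]'; python3 -m handwheel '[{"dp":[0,0,0.02],"delta_rot":[0,0,0]},{"dp":[0,0,0.06],"delta_rot":[0,0,0]},{"dp":[0,0,0.1],"delta_rot":[0,0,0]},{"dp":[0,0,0.12],"delta_rot":[0,0,0]},{"dp":[0,0,0.12],"delta_rot":[0,0,0]},{"dp":[0,0,0.12],"delta_rot":[0,0,0]}]'; python3 go.py .493 -.371 .010 105
python3 - <<'E'
from m import *
t=grab("top"); s=grab("scene")
a=cv2.resize(t["img"][180:300,360:520],None,fx=2.5,fy=2.5); b=cv2.resize(s["img"][100:220,230:390],None,fx=2.5,fy=2.5)
cv2.imwrite("pics/n.png",np.hstack([a,b]) )
E
```

```text
clock: 21.92
tcp_pos: [0.4914, -0.3733, 0.1782]
orientation: [-3.115, -0.403, 0.004]
contact_force: [0.4, 1.3, -1.1]
grip_width: 0.0276
gripper_force: 39.7
clock: 22.68
tcp_pos: [0.4945, -0.3717, 0.0603]
orientation: [3.113, 0.41, 0.002]
contact_force: [0.1, -0.3, 0.1]
grip_width: 0.0271
gripper_force: 39.7
t 22.68 tcp [ 0.4945 -0.3717  0.0603] yaxis -75.0 tilt 0.1 q [ 0.0785  0.6858  0.6544  1.8576 -0.5717  0.7926 -0.2711] F [ 0.0692 -0.2848  0.1344] w 0.027076138747438503 gf 39.708446860313416
dp [-0.0013 -0.0012  0.0503] rot [ 0.0016  0.0022 -3.1415]
dp [-0.0013 -0.0012  0.0503] rot [ 0.0014 -0.001   0.0001]
```

View pics/n.png

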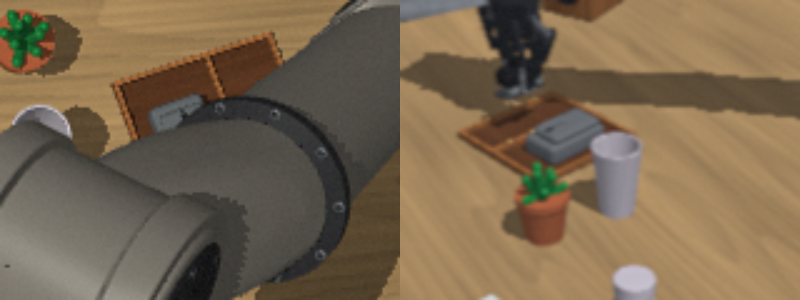

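Stapler held over the narrow compartment (crop (510,90)); the mouse lies in the wide one. I'll lower to just above the floor, release slightly, lift.

```bash
python3 -m handwheel '[{"dp":[-0.001,-0.001,0.015],"delta_rot":[0,0,0]},{"dp":[-0.001,-0.001,0.03],"delta_rot":[0,0,0]},{"dp":[-0.001,-0.001,0.042],"delta_rot":[0,0,0]},{"dp":[-0.001,-0.001,0.047],"delta_rot":[0,0,0]},{"dp":[-0.001,-0.001,0.049],"delta_rot":[0,0,0]},{"dp":[-0.001,-0.001,0.049],"delta_rot":[0,0,0]}]' && python3 -m handwheel '[{"dp":[0,0,0],"delta_rot":[0,0,0]},{"dp":[0,0,0],"delta_rot":[0,0,0]}]' 0.42 && python3 -m handwheel '[{"dp":[0,0,-0.02],"delta_rot":[0,0,0]},{"dp":[0,0,-0.06],"delta_rot":[0,0,0]},{"dp":[0,0,-0.11],"delta_rot":[0,0,0]},{"dp":[0,0,-0.17],"delta_rot":[0,0,0]},{"dp":[0,0,-0.17],"delta_rot":[0,0,0]},{"dp":[0,0,-0.17],"delta_rot":[0,0,0]}]'; python3 go.py .483 -.130 .19 -15; python3 go.py .483 -.130 .19 -25 | tail -2; python3 go.py .483 -.130 .19 -75 | tail -2
```

```text
clock: 23.52
tcp_pos: [0.4926, -0.3707, 0.0104]
orientation: [3.115, 0.41, 0.0]
contact_force: [-0.7, -0.2, -0.6]
grip_width: 0.0274
gripper_force: 39.7
clock: 23.78
tcp_pos: [0.4928, -0.3708, 0.0107]
orientation: [3.114, 0.41, 0.001]
contact_force: [-0.0, -0.7, -0.2]
grip_width: 0.0361
gripper_force: 0.0
clock: 24.52
tcp_pos: [0.4925, -0.3703, 0.1811]
orientation: [3.115, 0.41, 0.002]
contact_force: [0.0, 1.2, 0.5]
grip_width: 0.036
gripper_force: 0.0
t 24.52 tcp [ 0.4925 -0.3703  0.1811] yaxis -75.0 tilt 0.07 q [-0.0145  0.5364  0.7803  1.7904 -0.4432  0.9977 -0.367 ] F [0.0114 1.1903 0.524 ] w 0.0360396016421006 gf 0.0
dp [ 0.053  -0.2346 -0.0089] rot [ 0.0008 -0.001  -1.0472]
dp [ 0.053  -0.2346 -0.0089] rot [-0.0011 -0.0009  2.0944]
dp [ 0.053  -0.2346 -0.0089] rot [ 0.0007 -0.001  -0.8727]
dp [ 0.053  -0.2346 -0.0089] rot [-0.0013 -0.0008  2.2689]
dp [ 0.053  -0.2346 -0.0089] rot [ 0.0002 -0.0012 -0.    ]
dp [ 0.053  -0.2346 -0.0089] rot [-0.0019 -0.0003  3.1416]
```

```bash
python3 -m handwheel '[{"dp":[0.01,-0.04,0],"delta_rot":[0,0,-0.1]},{"dp":[0.02,-0.08,0],"delta_rot":[0,0,-0.2]},{"dp":[0.03,-0.12,0],"delta_rot":[0,0,-0.3]},{"dp":[0.04,-0.16,0],"delta_rot":[0,0,-0.4]},{"dp":[0.046,-0.2,0],"delta_rot":[0,0,-0.436]},{"dp":[0.053,-0.2346,0],"delta_rot":[0,0,-0.436]},{"dp":[0.053,-0.2346,0],"delta_rot":[0,0,-0.436]},{"dp":[0.053,-0.2346,0],"delta_rot":[0,0,-0.436]}]' 1; python3 -m handwheel '[{"dp":[0,0,0.02],"delta_rot":[0,0,0]},{"dp":[0,0,0.04],"delta_rot":[0,0,0]},{"dp":[0,0,0.05],"delta_rot":[0,0,0]},{"dp":[0,0,0.05],"delta_rot":[0,0,0]}]'; python3 go.py .483 -.130 .057 -50
python3 - <<'E'
from m import *
s=grab("scene")
c=nearest(loose(s),(317,175)); print(cv2.boundingRect(c),*circ(s,c,.09,.03,(.482,-.129)))
cv2.imwrite("pics/p.png",cv2.resize(s["img"][90:230,220:400],None,fx=3.5,fy=3.5))
E
```

```text
clock: 25.52
tcp_pos: [0.4825, -0.1307, 0.1798]
orientation: [-2.952, -1.073, 0.002]
contact_force: [0.7, -0.2, -0.9]
grip_width: 0.0855
gripper_force: 0.0
clock: 26.02
tcp_pos: [0.4824, -0.1311, 0.1298]
orientation: [-2.953, -1.071, 0.003]
contact_force: [0.3, -0.0, -0.0]
grip_width: 0.0856
gripper_force: 0.0
t 26.02 tcp [ 0.4824 -0.1311  0.1298] yaxis -50.12 tilt 0.1 q [-0.397   0.3836  0.6638  2.0952 -0.3367  0.769  -0.3973] F [ 0.2649 -0.0016 -0.0365] w 0.08555271200454506 gf 0.0
dp [ 0.0013 -0.0004  0.0728] rot [-0.0007  0.0016 -0.002 ]
dp [ 0.0013 -0.0004  0.0728] rot [0.0025 0.0011 3.1396]
(270, 137, 57, 51) [ 0.4863 -0.1293] 21 185
```

View pics/p.png

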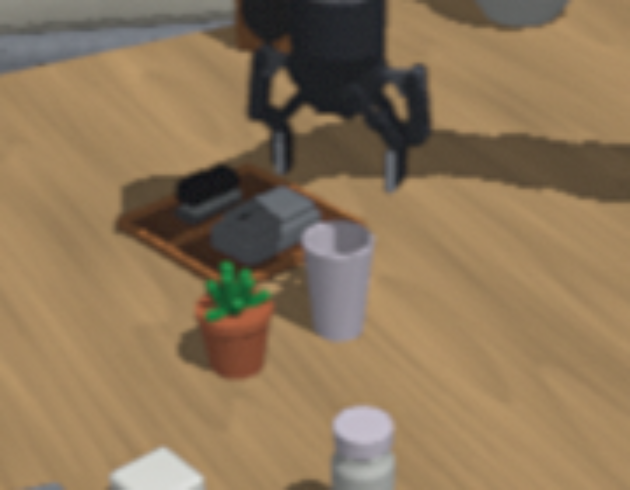

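Mouse and stapler lie aligned in their compartments; the open fingers straddle the tumbler (rim about (337,240)). Next I descend and grip it near the rim.

```bash
python3 -m handwheel '[{"dp":[0.001,0,0.02],"delta_rot":[0,0,0]},{"dp":[0.001,0,0.04],"delta_rot":[0,0,0]},{"dp":[0.001,0,0.06],"delta_rot":[0,0,0]},{"dp":[0.001,0,0.07],"delta_rot":[0,0,0]},{"dp":[0.001,0,0.074],"delta_rot":[0,0,0]},{"dp":[0.001,0,0.074],"delta_rot":[0,0,0]}]' && python3 -m handwheel '[{"dp":[0,0,0],"delta_rot":[0,0,0]},{"dp":[0,0,0],"delta_rot":[0,0,0]},{"dp":[0,0,0],"delta_rot":[0,0,0]},{"dp":[0,0,0],"delta_rot":[0,0,0]},{"dp":[0,0,0],"delta_rot":[0,0,0]},{"dp":[0,0,0],"delta_rot":[0,0,0]}]' 0 30 && python3 -m handwheel '[{"dp":[0,0,-0.02],"delta_rot":[0,0,0]},{"dp":[0,0,-0.06],"delta_rot":[0,0,0]},{"dp":[0,0,-0.11],"delta_rot":[0,0,0]},{"dp":[0,0,-0.15],"delta_rot":[0,0,0]},{"dp":[0,0,-0.19],"delta_rot":[0,0,0]},{"dp":[0,0,-0.19],"delta_rot":[0,0,0]},{"dp":[0,0,-0.19],"delta_rot":[0,0,0]}]'; python3 go.py .5066 .374 .245 -25
```

```text
clock: 26.82
tcp_pos: [0.4841, -0.1297, 0.0567]
orientation: [2.952, 1.073, 0.001]
contact_force: [1.1, -0.1, -0.7]
grip_width: 0.0854
gripper_force: 0.0
clock: 27.58
tcp_pos: [0.4843, -0.1296, 0.0571]
orientation: [2.952, 1.074, 0.002]
contact_force: [-1.2, 1.2, 7.1]
grip_width: 0.0577
gripper_force: 30.6
clock: 28.45
tcp_pos: [0.4831, -0.1292, 0.2455]
orientation: [-2.951, -1.074, 0.001]
contact_force: [-0.3, 0.7, -1.2]
grip_width: 0.0575
gripper_force: 32.8
t 28.45 tcp [ 0.4831 -0.1292  0.2455] yaxis -50.0 tilt 0.07 q [-0.5289  0.2047  0.7747  1.9861 -0.1685  1.0158 -0.5478] F [-0.2715  0.7494 -1.1547] w 0.05751291062444213 gf 32.76022863574326
dp [ 0.3414 -0.3703  0.0008] rot [-0.0012  0.0001 -0.4364]
dp [ 0.3414 -0.3703  0.0008] rot [0.0002 0.0017 2.7052]
```

```bash
python3 - <<'E'
from m import *
t=grab("top"); s=grab("scene")
for n,ut,us,z,R,p0 in [("jar",(214,255),(410,255),.066,.027,(.46,.278)),("tt",(168,240),(430,285),.096,.03,(.506,.374)),("hand",None,(317,125),.19,.021,(.483,-.129))]:
    for f,u in((t,ut),(s,us)):
        if u is None: continue
        c=nearest(loose(f),u); print(n,cv2.boundingRect(c),*circ(f,c,z,R,p0))
cv2.imwrite("pics/q.png",np.hstack([cv2.resize(t["img"][200:310,140:280],None,fx=2.8,fy=2.8)[:300],cv2.resize(s["img"][70:190,230:390],None,fx=2.5,fy=2.5)]))
E
```

```text
jar (200, 248, 25, 23) [0.4562 0.2683] 51 66
jar (400, 236, 50, 71) [0.4624 0.2782] 35 186
tt (152, 228, 31, 25) [0.5066 0.3738] 56 78
tt (400, 236, 50, 71) [0.5062 0.3742] 36 186
hand (187, 0, 453, 198) [ 0.4841 -0.1263] 20 1798
```

View pics/q.png

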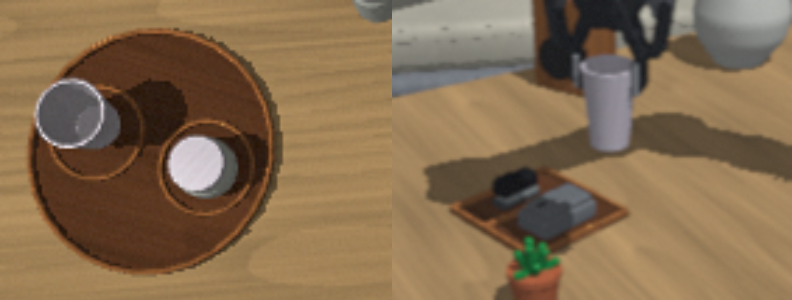

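```bash
python3 -m handwheel '[{"dp":[0.02,-0.02,0],"delta_rot":[0,0,-0.04]},{"dp":[0.05,-0.055,0],"delta_rot":[0,0,-0.08]},{"dp":[0.08,-0.09,0],"delta_rot":[0,0,-0.12]},{"dp":[0.115,-0.125,0],"delta_rot":[0,0,-0.16]},{"dp":[0.15,-0.16,0],"delta_rot":[0,0,-0.2]},{"dp":[0.185,-0.2,0],"delta_rot":[0,0,-0.24]},{"dp":[0.22,-0.24,0],"delta_rot":[0,0,-0.28]},{"dp":[0.255,-0.275,0],"delta_rot":[0,0,-0.32]},{"dp":[0.285,-0.31,0],"delta_rot":[0,0,-0.37]},{"dp":[0.315,-0.34,0],"delta_rot":[0,0,-0.42]},{"dp":[0.335,-0.36,0],"delta_rot":[0,0,-0.436]},{"dp":[0.341,-0.37,0],"delta_rot":[0,0,-0.436]}]'; python3 -m handwheel '[{"dp":[0,0,0],"delta_rot":[0,0,0]},{"dp":[0,0,0.02],"delta_rot":[0,0,0]},{"dp":[0,0,0.04],"delta_rot":[0,0,0]},{"dp":[0,0,0.06],"delta_rot":[0,0,0]},{"dp":[0,0,0.07],"delta_rot":[0,0,0]},{"dp":[0,0,0.07],"delta_rot":[0,0,0]},{"dp":[0,0,0.07],"delta_rot":[0,0,0]}]'; python3 go.py .5064 .374 .125 -25
python3 - <<'E'
from m import *
t=grab("top"); s=grab("scene")
cv2.imwrite("pics/u.png",np.hstack([cv2.resize(t["img"][200:310,140:280],None,fx=2.5,fy=2.5),cv2.resize(s["img"][190:310,350:500],None,fx=3,fy=3)[:275]]))
E
```

```text
clock: 30.05
tcp_pos: [0.5065, 0.3743, 0.2442]
orientation: [2.648, 1.689, -0.005]
contact_force: [-0.7, -0.7, -2.5]
grip_width: 0.0574
gripper_force: 32.8
clock: 30.92
tcp_pos: [0.508, 0.3729, 0.1772]
orientation: [-2.651, -1.686, -0.002]
contact_force: [-0.3, 0.3, -1.8]
grip_width: 0.0568
gripper_force: 32.8
t 30.93 tcp [0.508  0.3729 0.1772] yaxis -25.08 tilt 0.07 q [-1.0448  0.4824  0.4265  1.7444 -0.2357  0.9642 -0.964 ] F [-0.3451  0.3416 -1.7843] w 0.05676943318297537 gf 32.78556796722114
dp [ 0.0003 -0.0019  0.0522] rot [ 0.0006 -0.0012 -0.0014]
dp [ 0.0003 -0.0019  0.0522] rot [-0.0018 -0.0009  3.1402]
```

View pics/u.png

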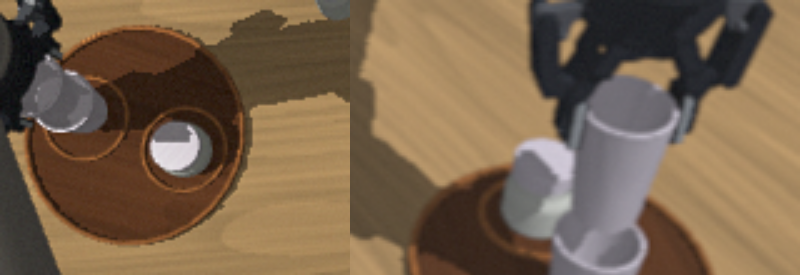

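The tumbler hangs upright over its twin's mouth (scene crop: foot about (610,225), mouth (600,245)). I'll lower it partway and check the force.

```bash
python3 -m handwheel '[{"dp":[0,-0.002,0.005],"delta_rot":[0,0,0]},{"dp":[0,-0.002,0.015],"delta_rot":[0,0,0]},{"dp":[0,-0.002,0.025],"delta_rot":[0,0,0]},{"dp":[0,-0.002,0.035],"delta_rot":[0,0,0]},{"dp":[0,-0.002,0.044],"delta_rot":[0,0,0]},{"dp":[0,-0.002,0.052],"delta_rot":[0,0,0]},{"dp":[0,-0.002,0.052],"delta_rot":[0,0,0]},{"dp":[0,-0.002,0.052],"delta_rot":[0,0,0]}]'; python3 go.py .5064 .374 .102 -25
python3 - <<'E'
from m import *
t=grab("top"); s=grab("scene")
cv2.imwrite("pics/v.png",np.hstack([cv2.resize(t["img"][200:310,140:280],None,fx=2.5,fy=2.5),cv2.resize(s["img"][210:330,350:500],None,fx=3,fy=3)[:275]]))
E
```

```text
clock: 32.02
tcp_pos: [0.5058, 0.374, 0.1245]
orientation: [-2.65, -1.687, -0.001]
contact_force: [-0.4, 0.6, -1.1]
grip_width: 0.0575
gripper_force: 32.8
t 32.02 tcp [0.5058 0.374  0.1245] yaxis -25.05 tilt 0.03 q [-1.0278  0.543   0.4007  1.785  -0.2676  0.8668 -0.9417] F [-0.3775  0.6074 -1.0713] w 0.05746222988073549 gf 32.78772482648492
dp [0.0003 0.0005 0.0225] rot [ 0.0002 -0.0004 -0.0009]
dp [0.0003 0.0005 0.0225] rot [-0.0006 -0.0003  3.1406]
```

View pics/v.png

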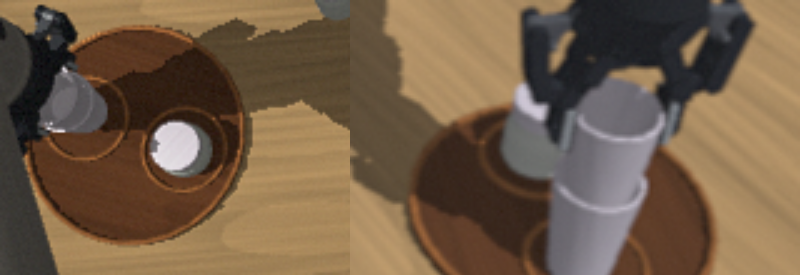

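It is entering cleanly with no side force. I'll continue slowly to about 5 mm above the seat.

```bash
python3 -m handwheel '[{"dp":[0,0,0.005],"delta_rot":[0,0,0]},{"dp":[0,0,0.01],"delta_rot":[0,0,0]},{"dp":[0,0,0.014],"delta_rot":[0,0,0]},{"dp":[0,0,0.018],"delta_rot":[0,0,0]},{"dp":[0,0,0.021],"delta_rot":[0,0,0]},{"dp":[0,0,0.023],"delta_rot":[0,0,0]},{"dp":[0,0,0.024],"delta_rot":[0,0,0]},{"dp":[0,0,0.024],"delta_rot":[0,0,0]}]'; python3 go.py .5064 .374 .099 -25
```

```text
clock: 33.12
tcp_pos: [0.5057, 0.3738, 0.1003]
orientation: [2.65, 1.687, 0.0]
contact_force: [0.5, 0.8, -1.6]
grip_width: 0.0578
gripper_force: 32.8
t 33.12 tcp [0.5057 0.3738 0.1003] yaxis -25.05 tilt 0.01 q [-1.0173  0.5738  0.387   1.7992 -0.2831  0.8232 -0.9294] F [ 0.4806  0.8415 -1.594 ] w 0.05779928599324962 gf 32.77982762083411
dp [0.0005 0.0006 0.0013] rot [ 0.0001 -0.     -0.0008]
dp [0.0005 0.0006 0.0013] rot [-0.     -0.0002  3.1407]
```

```bash
python3 -m handwheel '[{"dp":[0,0,0.001],"delta_rot":[0,0,0]},{"dp":[0,0,0.002],"delta_rot":[0,0,0]},{"dp":[0,0,0.002],"delta_rot":[0,0,0]}]' && python3 -m handwheel '[{"dp":[0,0,0],"delta_rot":[0,0,0]},{"dp":[0,0,0],"delta_rot":[0,0,0]},{"dp":[0,0,0],"delta_rot":[0,0,0]},{"dp":[0,0,0],"delta_rot":[0,0,0]}]' 0.95 && python3 -m handwheel '[{"dp":[0,0,-0.01],"delta_rot":[0,0,0]},{"dp":[0,0,-0.03],"delta_rot":[0,0,0]},{"dp":[0,0,-0.06],"delta_rot":[0,0,0]},{"dp":[0,0,-0.1],"delta_rot":[0,0,0]},{"dp":[0,0,-0.14],"delta_rot":[0,0,0]},{"dp":[0,0,-0.14],"delta_rot":[0,0,0]}]' 1; python3 go.py .5 .0 .25 -25
```

```text
clock: 33.5
tcp_pos: [0.5058, 0.3739, 0.0984]
orientation: [2.65, 1.687, 0.001]
contact_force: [1.6, -0.3, -0.3]
grip_width: 0.0574
gripper_force: 32.8
clock: 34.0
tcp_pos: [0.5055, 0.3739, 0.0983]
orientation: [-2.65, -1.687, 0.0]
contact_force: [0.7, -0.7, -0.2]
grip_width: 0.0812
gripper_force: 0.0
clock: 34.75
tcp_pos: [0.5078, 0.375, 0.2437]
orientation: [-2.649, -1.685, -0.013]
contact_force: [-1.1, 0.1, -0.3]
grip_width: 0.0855
gripper_force: 0.0
t 34.75 tcp [0.5078 0.375  0.2437] yaxis -25.07 tilt 0.49 q [-1.0702  0.4132  0.4535  1.6834 -0.2017  1.0826 -0.994 ] F [-1.0851  0.0512 -0.2598] w 0.08552138857888607 gf 0.0
dp [-0.3429  0.1519 -0.0086] rot [ 0.0031 -0.008  -0.0013]
dp [-0.3429  0.1519 -0.0086] rot [-0.0126 -0.0048  3.1403]
```

Now clear the arm from the view and check everything.

```bash
python3 -m handwheel '[{"dp":[-0.04,0.02,0],"delta_rot":[0,0,0]},{"dp":[-0.08,0.04,0],"delta_rot":[0,0,0]},{"dp":[-0.12,0.055,0],"delta_rot":[0,0,0]},{"dp":[-0.16,0.075,0],"delta_rot":[0,0,0]},{"dp":[-0.2,0.09,0],"delta_rot":[0,0,0]},{"dp":[-0.24,0.11,0],"delta_rot":[0,0,0]},{"dp":[-0.28,0.13,0],"delta_rot":[0,0,0]},{"dp":[-0.32,0.14,0],"delta_rot":[0,0,0]},{"dp":[-0.34,0.15,0],"delta_rot":[0,0,0]},{"dp":[-0.34,0.15,0],"delta_rot":[0,0,0]}]'
python3 - <<'E'
from m import *
t=grab("top"); s=grab("scene")
# tumbler rims: foot expected .006+.032 -> rim .128; twin .096
c=nearest(loose(t),(168,240)); print("rim in top",*circ(t,c,.128,.03,(.506,.374)))
c=nearest(loose(s),(430,270)); print("rim in scene",*circ(s,c,.128,.03,(.506,.374)))
hsv=cv2.cvtColor(t["img"],cv2.COLOR_BGR2HSV)
for n,u,z,m in (("mouse",(440,235),.018,loose(t)),("stap",(470,225),.025,((hsv[...,2]<45)*255).astype(np.uint8))):
    c=nearest(m,u); P=np.array([plane(t,q[0],z) for q in c.astype(float)]).astype(np.float32)
    (x,y),wh,a=cv2.minAreaRect(P); b=np.radians(15); d=np.array([x-.4803,y+.3226]); print(n,x,y,wh,a,"caddy xy",d@[np.cos(b),np.sin(b)],d@[-np.sin(b),np.cos(b)])
A=cv2.resize(t["img"][170:310,140:500],None,fx=2.2,fy=2.2); B=cv2.resize(s["img"][190:330,340:520],None,fx=2,fy=2)
V=np.zeros((600,800,3),np.uint8); V[:A.shape[0],:A.shape[1]]=A; V[310:310+B.shape[0],:B.shape[1]]=B
C=cv2.resize(s["img"][120:220,230:400],None,fx=2.4,fy=2.4); V[310:310+C.shape[0],380:380+C.shape[1]]=C
cv2.imwrite("pics/z.png",V)
E
```

```text
clock: 36.0
tcp_pos: [0.4972, 0.0005, 0.2386]
orientation: [-2.654, -1.682, -0.0]
contact_force: [-0.0, 0.6, -0.1]
grip_width: 0.0855
gripper_force: 0.0
rim in top [0.5057 0.3736] 55 88
rim in scene [0.5072 0.3755] 38 188
mouse 0.4710835814476013 -0.28850680589675903 (0.09568328410387039, 0.06067353114485741) 15.344324111938477 caddy xy -7.840876335588227e-05 0.035316881334003604
stap 0.47507399320602417 -0.36968109011650085 (0.10006136447191238, 0.05856090411543846) 13.338128089904785 caddy xy -0.017233417717001872 -0.044124250785255066
```

View pics/z.png

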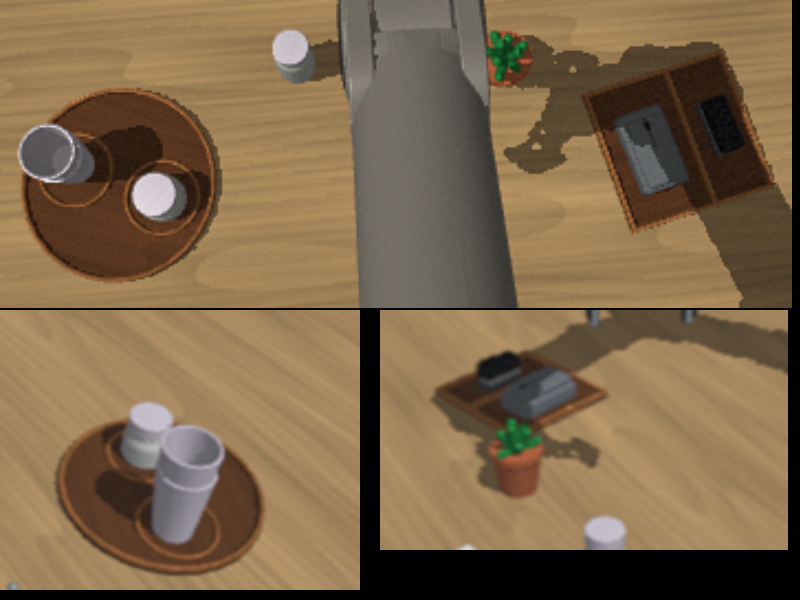

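The mouse and stapler are aligned and centred in their compartments. The jar stands in its ring, and the tumbler is nested upright with its rim at the expected height. The arm is clear, so I'm handing in.

```bash
python3 -c "
from bench import r
print(r.hand_in())"
```

```text
the job is handed in; nothing more can be done
None
```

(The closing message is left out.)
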